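Set the roller gap of a tube pump with a gauge blade

TASK

The tube pump's cover is off so that its roller gap can be set. Turn the rotor by its bar grip until one roller stands squarely at the arrow on the black bed, then slip the blade of the thin gauge (the slimmer of the two in the stand), square to the head, between that roller and the bed until its shoulder rests on the head. Let go of it, slide the bed by its lug snugly up against the blade, and leave the gauge standing there clamped, with the thick gauge still in its stand and nothing around knocked about.

Things in the scene. Friction and masses are not known exactly. Their poses are not given: they have to be found in the camera images.
- pump_head: Face plate of the tube pump, a fixed grey console (175 mm deep, 156 wide, 142 high). Origin: on the rotor's axis, on the plate. z points squarely out of the face (35 degrees from vertical, leaning to the robot), x up the slope away from the robot, y left. Rotor disc (radius 36) and bed top are both at z = 34 mm; side rails (y = +-57) and tube clips reach z = 22.
- gap_mouth (a point): Point on the arrow's line at the gap's mouth: x = 40, y = 0, z = 34 mm of pump_head, same axes. A roller at the arrow touches this line; the bed's flat middle face (26 mm wide) is 11 mm minus bed from it, toward +x. The gap is open from here 28 mm down (-z) and more.
- rotor (a joint): Rotor angle in rad about the z axis of pump_head, counter-clockwise seen from outside; 0, +-2.094 and +-4.189 put a roller exactly at the arrow (0 is roller 1). It turns either way (limits +-6.3), stiffly (0.1 N m), and stays where it is left.
- rotor_grip (a point): Centre of the rotor's black bar grip, on the rotor's axis 49.5 mm above the plate. The bar is 12 mm thick, 36 mm long and stands from 37 to 62 mm above the plate. The point's x axis is across the thickness (at rotor angle 0 it is along x of pump_head), y along the bar; z out of the face.
- roller_1 (a point): Outermost line of roller 1 (white, 20 mm diameter, pitch radius 30 mm), half-way along it: 40 mm from the rotor's axis, 19 mm above the plate. A roller is at the arrow when this point lies at y = 0, x = +40 mm of pump_head; a screw head and, inside it, a dark radial line on the disc mark each roller.
- roller_2 (a point): The same for roller 2, 120 degrees counter-clockwise from roller 1.
- roller_3 (a point): The same for roller 3, 240 degrees counter-clockwise from roller 1.
- bed (a joint): How far the black bed has been slid down the slope toward the rotor, in m: 0 fully back (gap to a roller at the arrow 11 mm), 0.012 end of travel. With the 5 mm blade clamped between roller and bed it reads 0.006. It moves with about 3 N and stays where it is left.
- bed_lug (a point): Upper part of the bed's aluminium lug, at the middle of the bed's rear, at x = 92 mm minus bed, y = 0, z = 46 mm of pump_head. The lug is 12 mm thick along y of pump_head, 20 mm long along x, and stands from z = 10 to 58 mm. Its axes are those of pump_head.
- thin_gauge_grip (a point): Centre of the black handle, 14 (x) by 24 (y) by 40 mm (z), of the thin gauge. z points from blade to handle end. Its steel collar, 24 x 28 x 6 mm, is below the handle; the blade below that is 5 mm thick (x), 18 wide (y), 28 long, its last 4 mm thinned to 3. Weight about 60 g. It stands upright in the stand on its collar.
- thin_gauge_shoulder (a point): Centre of the underside of the thin gauge's collar, on the blade's middle line, 26 mm below the handle's centre; the axes are the gauge's. Fully in, it is at z = 34 mm of pump_head.
- thick_gauge_grip (a point): Centre of the black handle of the thick gauge: the same shape, but with a handle 22 mm (x) by 24 by 48, a collar 32 mm across x and a 9 mm blade. It stays in the stand.
- gauge_stand: Aluminium block, 112 (x) by 40 (y) by 40 mm, fixed on the desk, with two slots 21 mm wide, 34 mm deep, 56 mm apart along x; each holds a gauge upright, either one in either slot, blade thickness along the block's x. Origin: centre of the underside.
- filling_machine: Grey filling machine on the left of the desk, fixed, not used; origin under its front middle. Keep the arm clear of its stand, 0.27 to 0.38 m above the desk: a rod toward the robot, from 0.02 to 0.21 m before the origin (-x) and 0.13 m right of it (-y), and a boom that runs right from 0.08 m before the origin to a clamp 0.14 m before and 0.32 m right of it.
- beaker: Plastic beaker, 70 mm wide, 90 mm high, standing left of the pump. Origin at the centre of its underside. A bystander.
- cap_3: White screw cap, 31 mm wide, 20 mm high, lying in front of the pump. Origin at the centre of its underside. A bystander.
Things that resemble listed ones, but are neither listed nor needed, are in the scene too. Leave any blue look-alike of the part that bears thin_gauge_grip alone.

How it is judged:
On the way, in this order (a step that is already met when the one before it is completed fails the run):
1. a roller stands at the arrow (its outer line within 3.8 mm) and the rotor is still (((y of roller_1 in the frame of pump_head between -0.0038 and 0.0038 m and x of roller_1 in the frame of pump_head above 0.03 m) or (y of roller_2 in the frame of pump_head between -0.0038 and 0.0038 m and x of roller_2 in the frame of pump_head above 0.03 m) or (y of roller_3 in the frame of pump_head between -0.0038 and 0.0038 m and x of roller_3 in the frame of pump_head above 0.03 m)) and velocity of joint rotor between -0.05 and 0.05 rad/s), for 0.3 s.
2. the thin gauge is in the gap to its shoulder (within 2.5 mm), square to the head within 9 degrees (z of thin_gauge_shoulder in the frame of pump_head between 0.031 and 0.0365 m and y of thin_gauge_shoulder in the frame of pump_head between -0.006 and 0.006 m and x of thin_gauge_shoulder in the frame of pump_head between 0.037 and 0.052 m and angle between the z axis of thin_gauge_shoulder and the z axis of pump_head, either way round below 0.157 rad and ((y of roller_1 in the frame of pump_head between -0.0038 and 0.0038 m and x of roller_1 in the frame of pump_head above 0.03 m) or (y of roller_2 in the frame of pump_head between -0.0038 and 0.0038 m and x of roller_2 in the frame of pump_head above 0.03 m) or (y of roller_3 in the frame of pump_head between -0.0038 and 0.0038 m and x of roller_3 in the frame of pump_head above 0.03 m))), for 0.2 s.
At the end, for the whole second after the job is handed in: A roller's outer line is within 3.8 mm of the arrow's line; the thin gauge stands in the gap, shoulder on the head (within 2.5 mm), within 6 mm of the arrow's line and 6 degrees of square; the bed is up to the blade (bed over 0.0052); the thick gauge is in its stand (within 10 mm) (z of thin_gauge_shoulder in the frame of pump_head between 0.031 and 0.0365 m and y of thin_gauge_shoulder in the frame of pump_head between -0.006 and 0.006 m and x of thin_gauge_shoulder in the frame of pump_head between 0.037 and 0.052 m and angle between the z axis of thin_gauge_shoulder and the z axis of pump_head, either way round below 0.105 rad and ((y of roller_1 in the frame of pump_head between -0.0038 and 0.0038 m and x of roller_1 in the frame of pump_head above 0.03 m) or (y of roller_2 in the frame of pump_head between -0.0038 and 0.0038 m and x of roller_2 in the frame of pump_head above 0.03 m) or (y of roller_3 in the frame of pump_head between -0.0038 and 0.0038 m and x of roller_3 in the frame of pump_head above 0.03 m)) and value of joint bed above 0.0052 m and distance of thick_gauge_grip from where it was at the start of the episode below 0.01 m); the robot touches nothing.
It fails at once if the thick gauge is taken out or shoved (more than 20 mm) (distance of thick_gauge_grip from where it was at the start of the episode above 0.02 m).
It fails at once if the beaker is knocked over or shifted by more than 30 mm (distance of beaker from where it was at the start of the episode above 0.03 m or angle between beaker's own z axis and vertical above 0.5 rad).
It fails at once if the bottle cap is shifted by more than 30 mm (distance of cap_3 from where it was at the start of the episode above 0.03 m).
It also fails if it takes over 59 s, if anything falls off the work surface, if the arm or the gripper's body presses on something with over 40 N, if the wrist force passes 120 N, or if a joint passes its speed limit or range.

ROBOT

A 6-joint arm with a two-finger parallel gripper is mounted at the origin on a cart in front of the work surface, level with it; the furniture and walls round the work are solid. World frame = base frame: x ahead of the robot, y to its left, z up, the work surface at z = 0. Lengths are in m, angles in rad, forces in N, time in s.
With the tool pointing down it reaches from about 0.425 to 0.95 m from the base axis. Payload 3.5 kg.
Tool frame: the origin (TCP) lies on the centre line of the jaws, within the pads' length; the fingertips stand 8 mm ahead of it and the grasp point (between the pads) lies 11 mm behind it; z points along the fingers, y is the line along which they close (so a half turn about z gives the same grasp; the last joint's range is limited). The gripper opens to 85 mm and grips with 20 to 120 N. Pads are 22 mm wide; open, the fingers measure 114 mm over their backs; the gripper's body (76 mm by 85 mm) begins 54 mm behind the grasp point. The pads swing forward as they close: fully open they stand 13 mm farther back than shut.
Start: joints at [-1.438, 0.286, 1.577, -0, 1.279, -0.15], TCP at [0.188, -0.648, 0.239] pointing down, gripper open.
Joint ranges: [-2.77, 2.77], [-0.9, 2.22], [0.21, 2.48], [-1.53, 4.67], [0.24, 2.81], [-2.84, 2.84]. Speed limits (rad/s): [2.79, 2.79, 3.14, 3.14, 3.14, 3.14].

INTERFACE

Orientations are given as a unit quaternion [x, y, z, w].
In Python, from plant import ctrl gives the robot as it stands. The module is installed in compiled form; this text tells all that it offers.
- The arm moves only by the tool send_rows, never from a script. Its argument "steps" is a list of rows, each a list of 5 numbers: the shift along the tool's x, y, z in m, then the turn about the tool's z in degrees, then the opening, from -1 (shut) to 1 (fully open). A call has 1 to 12 rows; each row is the pose to reach, as a shift and turn from the pose commanded when the call began, along the tool's axes at that moment; what a row does not reach only later rows make up. A row lasts 1/10 s, in which the tool goes at most 50 mm and 8.59 degrees, less where a joint would pass 70% of its speed; a pose out of reach is approached as far as the arm can. A call with a gripper value outside its range is refused whole. The fingers move at their own pace and stop on an object; "squeeze" is the grip in N (left out, the last holds). Time passes only in rows, so rows that repeat a pose let the fingers close. It gives the time, the measured TCP pose, the force, the opening and the grip force at its end, in the units of the state.
- ctrl.get_state(): the state, without advancing time (a new reading comes with each control period).
- ctrl.read_camera(name): name is "scene" or "top" or "wrist"; returns the picture (420x560x3 uint8, red, green, blue); there is no depth.
- ctrl.calibration(name): a dict with "intrinsics" (3x3 intrinsics, pixels), "extrinsics" (4x4, takes a point from world to camera coordinates); the wrist camera has in their place "tool_from_camera" (4x4, takes a point from camera to tool coordinates, whose origin is the TCP and whose axes are the flange's). Camera axes: x right, y up, looking along -z (the intrinsics and any distortion apply to the point x, -y, -z); pixel columns grow to the right and rows downward; lengths in m; the calibration is good to about 2 mm. A picture is of the moment at which its call begins: read the wrist's pose just before it. calibration takes no time and is no camera call.
- ctrl.sign_off(): hands the job in; it is judged then, once.
The state is a dict: "time": time; "qpos": joint angles; "dq": joint speeds; "joint_efforts": joint torques, N m; "eef_pos": TCP position; "tcp_rot": TCP orientation; "contact_force": force on the tool from outside, world axes, zero at the start; "wrist_torque": the same for the moment, N m; "opening": opening from 0.0 (shut) to 1.0 (fully open); "finger_force": force on a finger pad.
Only numpy, scipy, OpenCV 4.12 (cv2) and the standard library are available. Lean on these libraries where they do the work, as an engineer would, in place of code of your own. Each camera call takes 0.05 s, during which the arm holds its last target. There are 200 camera calls.

## Working session

There is one attempt and no reset: what is moved stays moved. The work goes in short steps, Python scripts to look and compute and a tool call to move; the robot and the scene stay as the last step left them, time stands still between calls to the robot, and variables do not carry over. Pictures are saved under pics/ and viewed, at most 10 in all, crops included, and the job is handed in when it is done.

Besides the shell and the picture viewer there is one more tool, called after "Request:" by a JSON object that holds its "fn" and its "kwargs", one argument or row to a line. send_rows: Moves the arm, as the interface text tells. Its arguments: {"type":"object","properties":{"steps":{"type":"array","items":{"type":"array","items":{"type":"number"}}},"squeeze":{"type":"number"}},"required":["steps"]}

```bash
mkdir -p pics
cat > h.py <<'E'
import numpy as np, cv2
from plant import ctrl
from scipy.spatial.transform import Rotation as R
def cam(n):
    c=ctrl.calibration(n); K=np.array(c['intrinsics'])
    if 'extrinsics' in c: T=np.linalg.inv(np.array(c['extrinsics']))
    else:
        s=ctrl.get_state(); W=np.eye(4); W[:3,:3]=R.from_quat(s['tcp_rot']).as_matrix(); W[:3,3]=s['eef_pos']
        T=W@np.array(c['tool_from_camera'])
    return K,T
def ray(K,T,u,v):
    d=np.linalg.solve(K,[u,v,1.]); d=T[:3,:3]@[d[0],-d[1],-d[2]]
    return T[:3,3],d/np.linalg.norm(d)
def plane(K,T,u,v,z):
    o,d=ray(K,T,u,v); return o+d*(z-o[2])/d[2]
def proj(K,T,p):
    q=np.linalg.inv(T)@np.append(p,1); u=K@[q[0],-q[1],-q[2]]; return u[:2]/u[2]
def tri(a,b):
    (o1,d1),(o2,d2)=a,b
    s=np.linalg.lstsq(np.c_[d1,-d2],o2-o1,rcond=None)[0]
    p,q=o1+d1*s[0],o2+d2*s[1]; return (p+q)/2,np.linalg.norm(p-q)
E
python3 - <<'E'
from h import *
s=ctrl.get_state(); print({k:np.round(v,3) for k,v in s.items()})
for n in ['scene','top','wrist']:
    K,T=cam(n); print(n,ctrl.calibration(n).keys(),np.round(K,1).tolist(),np.round(T,3).tolist())
    cv2.imwrite(f'pics/{n}0.png',ctrl.read_camera(n)[:,:,::-1])
E
```

```text
{'time': np.float64(0.0), 'qpos': array([-1.438,  0.287,  1.578, -0.   ,  1.279, -0.15 ]), 'dq': array([-0.001,  0.002, -0.001, -0.   ,  0.002,  0.001]), 'joint_efforts': array([ 2.0000e-03, -4.0598e+01, -2.9262e+01, -0.0000e+00,  6.0000e-03,
        0.0000e+00]), 'eef_pos': array([ 0.188, -0.648,  0.238]), 'tcp_rot': array([ 0.99 ,  0.141,  0.   , -0.001]), 'contact_force': array([-0.092,  0.405,  0.319]), 'wrist_torque': array([-0.005,  0.011,  0.034]), 'finger_force': np.float64(0.0), 'opening': np.float64(1.0)}
scene dict_keys(['intrinsics', 'extrinsics']) [[429.6, 0.0, 284.0], [0.0, 429.6, 218.6], [0.0, 0.0, 1.0]] [[0.658, 0.33, -0.677, -0.139], [-0.753, 0.269, -0.601, -0.613], [-0.016, 0.905, 0.426, 0.527], [0.0, 0.0, 0.0, 1.0]]
top dict_keys(['intrinsics', 'extrinsics']) [[401.1, 0.0, 275.1], [0.0, 401.1, 208.8], [0.0, 0.0, 1.0]] [[0.016, 0.986, -0.165, 0.356], [-1.0, 0.012, -0.023, -0.012], [-0.021, 0.165, 0.986, 1.12], [0.0, 0.0, 0.0, 1.0]]
wrist dict_keys(['intrinsics', 'tool_from_camera']) [[291.8, 0.0, 274.5], [0.0, 291.8, 206.5], [0.0, 0.0, 1.0]] [[0.279, 0.914, 0.294, 0.263], [-0.96, 0.266, 0.084, -0.626], [-0.002, -0.306, 0.952, 0.374], [0.0, 0.0, 0.0, 1.0]]
```

View pics/scene0.png

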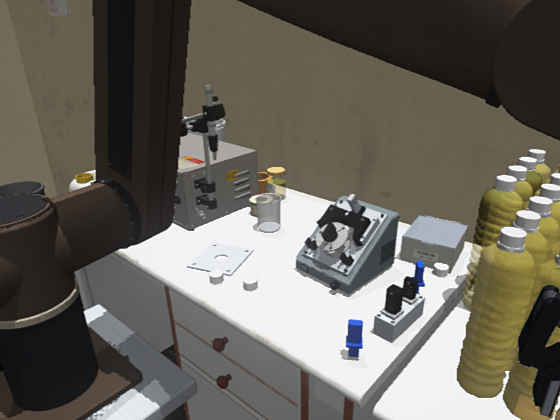

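View pics/top0.png

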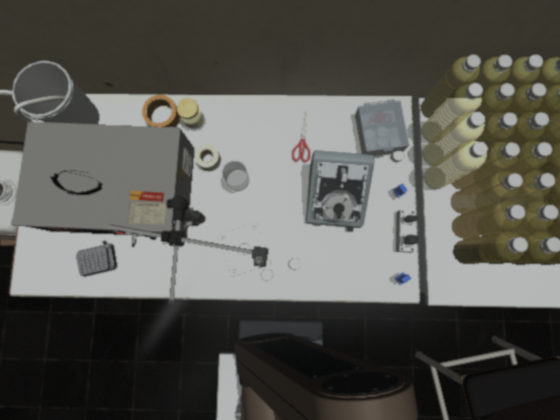

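Run:
```python
from h import *
K,T=cam('top')
for n,u,v,z in [('pump',340,190,.1),('disc',341,205,.1),('stand',404,231,.04),('g1',410,219,.08),('g2',410,239,.08),('blueA',400,190,.05),('blueB',403,279,.05),('clamp',260,256,.32),('beaker',234,177,.05)]:
    print(n,plane(K,T,u,v,z).round(3))
I=cv2.imread('pics/top0.png')[140:290,290:430]
cv2.imwrite('pics/top0c.png',cv2.resize(I,None,fx=4,fy=4,interpolation=cv2.INTER_CUBIC))
s=ctrl.get_state(); print(R.from_quat(s['tcp_rot']).as_matrix().round(3).tolist())
```

```text
pump [ 0.578 -0.155  0.1  ]
disc [ 0.538 -0.157  0.1  ]
stand [ 0.48  -0.333  0.04 ]
g1 [ 0.507 -0.338  0.08 ]
g2 [ 0.455 -0.336  0.08 ]
blueA [ 0.59  -0.324  0.05 ]
blueB [ 0.353 -0.323  0.05 ]
clamp [0.394 0.036 0.32 ]
beaker [0.622 0.128 0.05 ]
[[0.96, 0.279, -0.0], [0.279, -0.96, 0.002], [0.0, -0.002, -1.0]]
```

View pics/top0c.png

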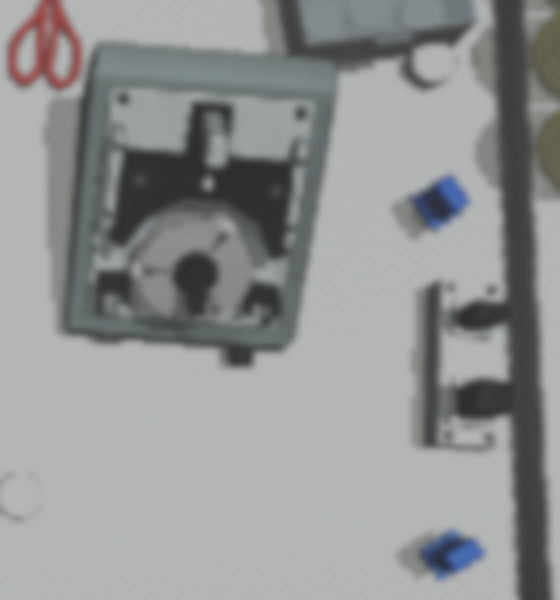

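Request:
{"fn": "send_rows", "kwargs": {
  "steps": [
    [0.127,-0.223,-0.026,-50,1],
    [0.127,-0.223,-0.026,-50,1],
    [0.127,-0.223,-0.026,-50,1],
    [0.127,-0.223,-0.026,-50,1],
    [0.127,-0.223,-0.026,-50,1],
    [0.46,-0.377,-0.026,-100,1],
    [0.46,-0.377,-0.026,-100,1],
    [0.46,-0.377,-0.026,-100,1],
    [0.46,-0.377,-0.026,-100,1],
    [0.46,-0.377,-0.026,-100,1],
    [0.46,-0.377,-0.026,-100,1],
    [0.46,-0.377,-0.026,-100,1]
  ]
}}

```text
time: 1.35
eef_pos: [0.5086, -0.1715, 0.2652]
tcp_rot: [0.526, 0.85, -0.0, 0.0]
contact_force: [0.5, -1.1, 0.9]
opening: 1.003
finger_force: 0.0
```

Request:
{"fn": "send_rows", "kwargs": {
  "steps": [
    [0,0,0,-64,1],
    [0,0,0,-64,1],
    [0,0,0,-64,1],
    [0,0,0,-64,1],
    [0,0,0,-64,1],
    [0,0,0,-64,1],
    [0,0,0,-64,1],
    [0,0,0,-64,1],
    [0,0,0,-64,1]
  ]
}}

```text
time: 2.25
eef_pos: [0.5073, -0.1732, 0.2649]
tcp_rot: [-0.002, 1.0, 0.0, -0.0]
contact_force: [-0.4, 0.2, -0.6]
opening: 0.997
finger_force: 0.0
```

Run:
```python
from h import *
s=ctrl.get_state(); print({k:np.round(s[k],3) for k in ['time','qpos','eef_pos']},R.from_quat(s['tcp_rot']).as_matrix().round(3).tolist())
I=ctrl.read_camera('wrist')[:,:,::-1]; cv2.imwrite('pics/w1.png',I); np.save('w1.npy',cam('wrist')[1])
cv2.imwrite('pics/w1b.png',cv2.resize(I,(784,588)))
```

```text
{'time': np.float64(2.25), 'qpos': array([-0.518, -0.041,  1.89 ,  0.   ,  1.294, -2.093]), 'eef_pos': array([ 0.507, -0.173,  0.265])} [[-1.0, -0.003, -0.001], [-0.003, 1.0, 0.0], [0.001, 0.0, -1.0]]
```

View pics/w1b.png

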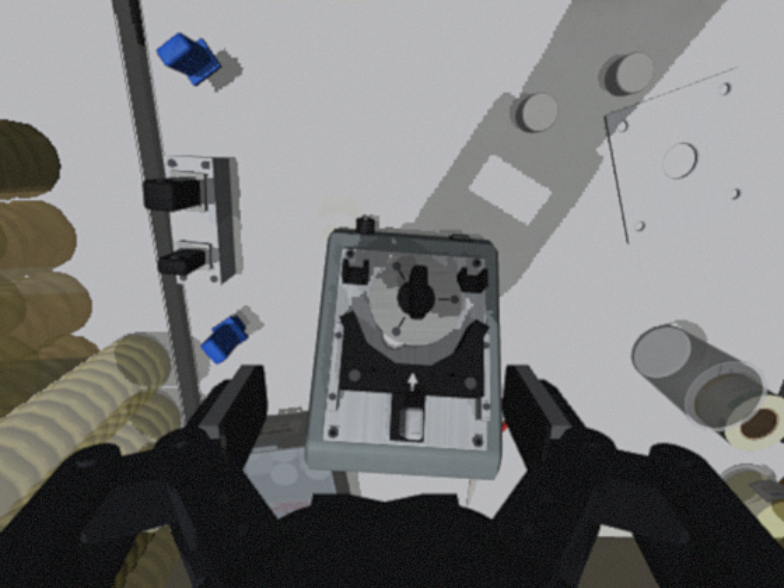

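Run:
```python
from h import *
I=cv2.imread('pics/w1.png')[160:345,215:365]
cv2.imwrite('pics/w1c.png',cv2.resize(I,None,fx=3.2,fy=3.2,interpolation=cv2.INTER_CUBIC))
```

```text
(no output)
```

View pics/w1c.png

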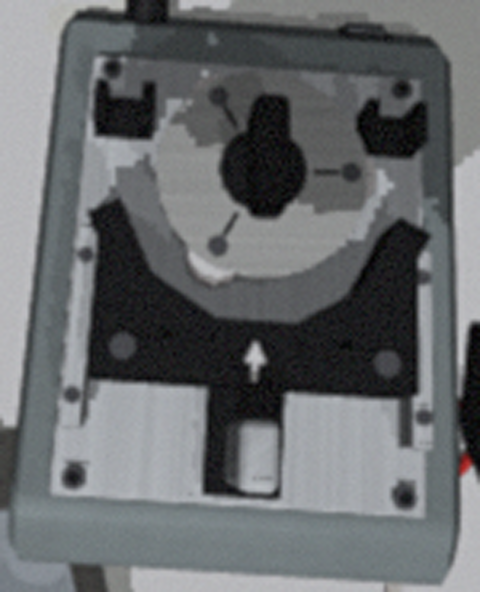

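```bash
cat > fit.py <<'E'
from h import *
from scipy.optimize import least_squares
def Rp(yaw): # pump axes in world
    return R.from_euler('ZY',[yaw,-35],degrees=True).as_matrix()
Kw=cam('wrist')[0]; Tw=np.load('w1.npy'); Kt,Tt=cam('top')
W=lambda a:np.array(a)/3.2+[215,160]; Tp=lambda a:np.array(a)/4+[290,140]
def res(p,full=False):
    yaw,x,y,z,th,r,ax,sa,sx1,sx2,du,dv=p; M=Rp(yaw); o=np.array([x,y,z])
    sc=lambda k:[r*np.cos(th+k*2.0944),r*np.sin(th+k*2.0944),.0345]
    w=[(sc(0),(218,246)),(sc(1),(351,172)),(sc(2),(218,96)),([.051,.013,.034],(297,323)),([.051,-.013,.034],(215,318)),
       ([ax,0,.034],(255,360)),([.092,0,.058],(261,455)),([sx1,sa,.001],(402,89)),([sx1,-sa,.001],(113,68)),([sx2,sa,.001],(405,494)),([sx2,-sa,.001],(75,474))]
    t=[(sc(0),(224,236)),(sc(1),(151,271)),([ax,0,.034],(207,183))]
    e=[proj(Kw,Tw,o+M@a)-W(b) for a,b in w]+[proj(Kt,Tt,o+M@a)+[du,dv]-Tp(b) for a,b in t]
    return np.array(e) if full else np.r_[np.concatenate(e),du/1.5,dv/1.5]
if __name__=='__main__':
    f=least_squares(res,[-5,.53,-.157,.07,-.5,.03,.06,.06,-.05,.11,0,0],x_scale=[1,.01,.01,.01,.1,.01,.01,.01,.01,.01,1,1])
    print(f.x.round(4).tolist()); print(res(f.x,True).round(1).tolist())
    np.save('pump.npy',f.x)
    M=Rp(f.x[0]);o=f.x[1:4]
    print('axes',M.round(3).tolist())
    for n,a in [('grip',[0,0,.0495]),('gapmouth',[.04,0,.034]),('lug',[.092,0,.046])]: print(n,(o+M@a).round(4))
E
python3 fit.py
```

```text
[-4.0272, 0.5519, -0.1502, 0.0725, -0.4745, 0.0303, 0.0632, 0.0564, -0.0464, 0.1023, 1.0703, 0.8814]
[[-0.0, -0.3], [0.1, -0.2], [0.1, -0.0], [-0.1, 0.2], [0.5, 0.2], [0.1, -0.2], [-0.2, 0.2], [-0.2, -0.1], [-0.4, 0.1], [-0.1, 0.0], [-0.0, -0.0], [-0.2, 0.0], [-0.6, -0.0], [0.4, -0.4]]
axes [[0.817, 0.07, -0.572], [-0.058, 0.998, 0.04], [0.574, 0.0, 0.819]]
grip [ 0.5236 -0.1482  0.1131]
gapmouth [ 0.5651 -0.1511  0.1233]
lug [ 0.6007 -0.1536  0.163 ]
```

Request:
{"fn": "send_rows", "kwargs": {
  "steps": [
    [-0.013,0.025,0.04,0,-0.3],
    [-0.013,0.025,0.08,0,-0.3],
    [-0.013,0.025,0.1,0,-0.3],
    [-0.013,0.025,0.1,0,-0.3],
    [-0.013,0.025,0.1,0,-0.3]
  ],
  "squeeze": 25
}}

```text
time: 2.8
eef_pos: [0.5206, -0.1484, 0.1657]
tcp_rot: [-0.001, 1.0, -0.0, -0.0]
contact_force: [1.0, -0.7, 0.1]
opening: 0.352
finger_force: 0.0
```

Request:
{"fn": "send_rows", "kwargs": {
  "steps": [
    [0,0,0.03,0,-0.3],
    [0,0,0.045,0,-0.3],
    [0,0,0.048,0,-0.3],
    [0,0,0.048,0,-1],
    [0,0,0.048,0,-1],
    [0,0,0.048,0,-1],
    [0,0,0.048,0,-1],
    [0,0,0.048,0,-1]
  ]
}}

```text
time: 3.6
eef_pos: [0.5208, -0.1486, 0.1182]
tcp_rot: [-0.002, 1.0, -0.0, 0.001]
contact_force: [-0.7, 0.7, 0.9]
opening: 0.138
finger_force: 27.1
```

Gripped (12 mm). Twist slowly.

Request:
{"fn": "send_rows", "kwargs": {
  "steps": [
    [0,0,0,-4,-1],
    [0,0,0,-8,-1],
    [0,0,0,-12,-1],
    [0,0,0,-16,-1],
    [0,0,0,-20,-1],
    [0,0,0,-23,-1],
    [0,0,0,-23,-1],
    [0,0,0,-23,-1]
  ]
}}

```text
time: 4.4
eef_pos: [0.5198, -0.1488, 0.1191]
tcp_rot: [-0.2, 0.98, -0.001, -0.001]
contact_force: [-7.7, 2.5, 9.4]
opening: 0.137
finger_force: 100.6
```

Request:
{"fn": "send_rows", "kwargs": {
  "steps": [
    [0,0,0,-23,-0.3],
    [0,0,0,-23,-0.3],
    [0,0,0,-23,-0.3],
    [0,0,-0.03,-23,-0.3],
    [0,0,-0.08,-23,-0.3],
    [0,0,-0.1,-23,0],
    [0,0,-0.1,-23,0],
    [0,0,-0.1,0,0]
  ]
}}

```text
time: 5.2
eef_pos: [0.5206, -0.1483, 0.2178]
tcp_rot: [-0.32, 0.947, -0.001, 0.0]
contact_force: [0.6, 0.5, -0.0]
opening: 0.499
finger_force: 0.0
```

Run:
```python
from fit import *
K,T=cam('wrist'); I=ctrl.read_camera('wrist')[:,:,::-1]; cv2.imwrite('pics/w2.png',I); np.save('w2.npy',T)
p=np.load('pump.npy'); M=Rp(p[0]); o=p[1:4]
# rectify disc plane z=34 : 0.2mm/px pump frame, x down, y right
C=np.array([[-.04,-.05,.034],[-.04,.05,.034],[.08,.05,.034],[.08,-.05,.034]])
src=np.float32([proj(K,T,o+M@c) for c in C]); dst=np.float32([[0,0],[500,0],[500,600],[0,600]])
cv2.imwrite('pics/w2r.png',cv2.warpPerspective(I,cv2.getPerspectiveTransform(src,dst),(500,600)))
```

```text
(no output)
```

View pics/w2r.png

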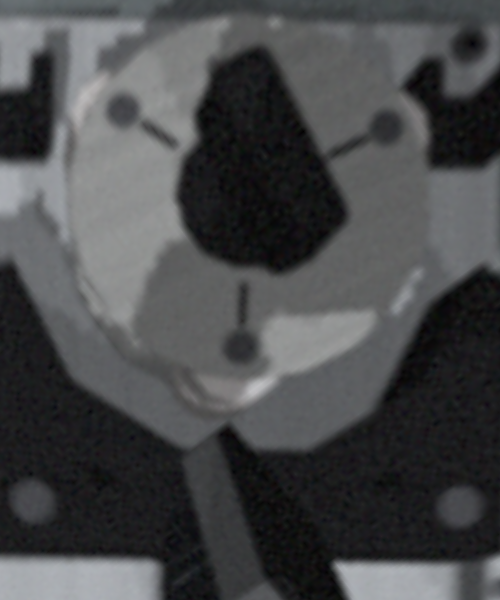

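Request:
{"fn": "send_rows", "kwargs": {
  "steps": [
    [0,0,0,9,-0.3],
    [0,0,0.03,17,-0.3],
    [0,0,0.07,17,-0.3],
    [0,0,0.095,17,-0.3],
    [0,0,0.1,17,-0.3],
    [0,0,0.1,17,-1],
    [0,0,0.1,17,-1],
    [0,0,0.1,17,-1],
    [0,0,0.1,17,-1],
    [0,0,0.1,14,-1],
    [0,0,0.1,10,-1],
    [0,0,0.1,10,-1]
  ]
}}

```text
time: 6.45
eef_pos: [0.5194, -0.1494, 0.1164]
tcp_rot: [-0.238, 0.971, -0.001, -0.001]
contact_force: [-2.9, -5.0, -2.8]
opening: 0.177
finger_force: 45.1
```

Request:
{"fn": "send_rows", "kwargs": {
  "steps": [
    [0,0,0,0,-0.3],
    [0,0,0,0,-0.3],
    [0,0,0,0,-0.3],
    [0,0,-0.03,0,-0.3],
    [0,0,-0.08,0,0],
    [0,0,-0.1,8,0],
    [0,0,-0.1,16,0],
    [0,0,-0.1,24,0],
    [0,0,-0.1,27,0],
    [0,0,-0.1,27,0]
  ]
}}

```text
time: 7.45
eef_pos: [0.5207, -0.1474, 0.2173]
tcp_rot: [-0.005, 1.0, 0.001, 0.0]
contact_force: [-0.1, -0.8, 0.3]
opening: 0.5
finger_force: 0.0
```

Run:
```python
from fit import *
print(R.from_quat(ctrl.get_state()['tcp_rot']).as_matrix().round(3).tolist())
K,T=cam('wrist'); I=ctrl.read_camera('wrist')[:,:,::-1]; cv2.imwrite('pics/w3.png',I); np.save('w3.npy',T)
p=np.load('pump.npy'); M=Rp(p[0]); o=p[1:4]
C=np.array([[-.04,-.05,.034],[-.04,.05,.034],[.08,.05,.034],[.08,-.05,.034]])
src=np.float32([proj(K,T,o+M@c) for c in C]); dst=np.float32([[0,0],[500,0],[500,600],[0,600]])
W=cv2.warpPerspective(I,cv2.getPerspectiveTransform(src,dst),(500,600)); cv2.imwrite('pics/w3r.png',W)
cs=cv2.HoughCircles(cv2.GaussianBlur(cv2.cvtColor(W,cv2.COLOR_BGR2GRAY),(5,5),0),cv2.HOUGH_GRADIENT,1,60,param1=60,param2=13,minRadius=13,maxRadius=22)
for u,v,r in cs[0]:
    x,y=v-195,u-250
    if 120<np.hypot(x,y)<185: print(u,v,r,np.degrees(np.arctan2(y,x)).round(1))
```

```text
[[-1.0, -0.01, 0.001], [-0.01, 1.0, 0.001], [-0.001, 0.001, -1.0]]
238.5 350.5 16.2 -4.2
```

```bash
cat > scr.py <<'E'
from fit import *
def screws(fn):
    W=cv2.GaussianBlur(cv2.cvtColor(cv2.imread(fn),cv2.COLOR_BGR2GRAY),(5,5),0).astype(float)
    B=cv2.blur(W,(61,61)); D=cv2.GaussianBlur(np.clip(B-W,0,None),(0,0),6)
    c=np.array([250,195.]);yy,xx=np.mgrid[:600,:500]; th=np.degrees(np.arctan2(xx-c[0],yy-c[1]));r=np.hypot(xx-c[0],yy-c[1])
    P=[]
    for k in (-120,0,120):
        m=(abs((th-k+180)%360-180)<14)&(r>133)&(r<165)
        d=np.where(m,D,0); v,u=np.unravel_index(d.argmax(),d.shape)
        w=np.clip(B-W,0,None)*((xx-u)**2+(yy-v)**2<18**2); P.append([(w*xx).sum()/w.sum(),(w*yy).sum()/w.sum()])
    P=np.array(P); q=P-P.mean(0); print(fn,P.round(0).tolist(),[round((np.degrees(np.arctan2(*a))-k+180)%360-180,1) for a,k in zip(q,(-120,0,120))])
screws('pics/w2r.png');screws('pics/w3r.png')
E
python3 scr.py
```

```text
pics/w2r.png [[122.0, 110.0], [243.0, 350.0], [386.0, 127.0]] [np.float64(-3.7), np.float64(-2.6), np.float64(-3.3)]
pics/w3r.png [[114.0, 115.0], [238.0, 351.0], [383.0, 128.0]] [np.float64(-2.5), np.float64(-2.6), np.float64(-2.9)]
```

Request:
{"fn": "send_rows", "kwargs": {
  "steps": [
    [0.04,-0.153,-0.048,0,0.2],
    [0.04,-0.153,-0.048,0,0.2],
    [0.04,-0.153,-0.048,0,0.2],
    [0.04,-0.153,-0.048,0,0.2],
    [0.04,-0.153,-0.048,0,0.2]
  ]
}}

```text
time: 8.0
eef_pos: [0.4818, -0.3033, 0.2662]
tcp_rot: [-0.004, 1.0, -0.0, 0.001]
contact_force: [1.0, 0.4, -0.0]
opening: 0.599
finger_force: 0.0
```

Run:
```python
from h import *
s=ctrl.get_state(); print(s['eef_pos'],R.from_quat(s['tcp_rot']).as_matrix().round(3).tolist())
I=ctrl.read_camera('wrist')[:,:,::-1]; cv2.imwrite('pics/w4.png',I); np.save('w4.npy',cam('wrist')[1])
K,T=cam('wrist'); u,v=proj(K,T,[.48,-.333,.04]); print(u,v)
u,v=int(u),int(v); y0=max(v-75,0);x0=max(u-90,0); print(x0,y0)
cv2.imwrite('pics/w4c.png',cv2.resize(I[y0:y0+148,x0:x0+190],None,fx=4,fy=4,interpolation=cv2.INTER_CUBIC))
```

```text
[ 0.48176949 -0.30331178  0.26618268] [[-1.0, -0.007, 0.001], [-0.007, 1.0, -0.001], [-0.001, -0.001, -1.0]]
249.52914075495903 176.70811097586517
159 101
```

View pics/w4c.png

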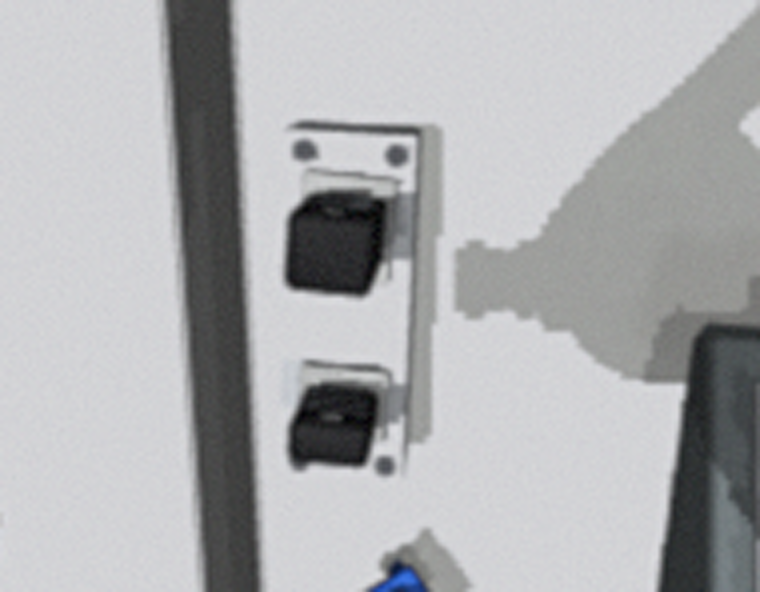

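Run:
```python
from h import *
K=cam('wrist')[0];T=np.load('w4.npy')
px=lambda a:np.array(a)/4+[159,101]
P=[plane(K,T,*px(a),.04) for a in [(304,150),(396,155),(384,465),(292,124),(420,130)]]
for p in P: print(p.round(4))
c=(P[0]+P[2])/2; ax=(P[2]-P[1])[:2]; yaw=np.arctan2(ax[1],ax[0]); print('center',c.round(4),'yaw',np.degrees(yaw).round(1), np.linalg.norm(ax))
Rz=R.from_euler('z',yaw).as_matrix()
g=c+Rz@[.028,0,0]; print('thin',g, 'thick',c-Rz@[.028,0,0])
for z in (.006,.046):
    print(z,[((proj(K,T,g+Rz@[sx*.007,sy*.012,z])-[159,101])*4).round(0).tolist() for sx,sy in [(-1,-1),(-1,1),(1,1),(1,-1)]])
I=cv2.imread('pics/w4.png')[101:249,159:349]; m=cv2.cvtColor(I,cv2.COLOR_BGR2GRAY)<75
n,l,st,ce=cv2.connectedComponentsWithStats(m.astype(np.uint8))
for i in range(1,n):
    if 100<st[i,4]<1500: print((st[i,:4]*4).tolist(),(ce[i]*4).round(0))
```

```text
[ 0.4332 -0.3497  0.04  ]
[ 0.4345 -0.322   0.04  ]
[ 0.5341 -0.3268  0.04  ]
[ 0.4256 -0.3531  0.04  ]
[ 0.427  -0.3147  0.04  ]
center [ 0.4837 -0.3382  0.04  ] yaw -2.8 0.09976913229682927
thin [ 0.5116305  -0.33959488  0.04      ] thick [ 0.45569584 -0.33689049  0.04      ]
0.006 [[304.0, 381.0], [380.0, 385.0], [379.0, 427.0], [303.0, 423.0]]
0.046 [[286.0, 420.0], [371.0, 424.0], [369.0, 471.0], [285.0, 466.0]]
[288, 192, 100, 104] [335. 240.]
[660, 324, 100, 268] [696. 465.]
[728, 368, 32, 156] [745. 435.]
[292, 384, 88, 80] [333. 423.]
```

Request:
{"fn": "send_rows", "kwargs": {
  "steps": [
    [-0.029,-0.036,0.05,3,0.2],
    [-0.029,-0.036,0.1,3,0.2],
    [-0.029,-0.036,0.14,3,0.2],
    [-0.029,-0.036,0.14,3,0.2],
    [-0.029,-0.036,0.14,3,0.2]
  ]
}}

```text
time: 8.55
eef_pos: [0.5107, -0.3348, 0.1236]
tcp_rot: [0.02, 1.0, 0.002, -0.002]
contact_force: [0.1, 0.2, 0.6]
opening: 0.603
finger_force: 0.0
```

Run:
```python
from h import *
s=ctrl.get_state(); print(s['eef_pos'].round(4),R.from_quat(s['tcp_rot']).as_matrix().round(3).tolist())
K,T=cam('wrist'); I=ctrl.read_camera('wrist')[:,:,::-1]; cv2.imwrite('pics/w5.png',I); np.save('w5.npy',T)
cv2.imwrite('pics/w5b.png',cv2.resize(I,(784,588)))
g=np.array([.511,-.3395,.04]); Rz=R.from_euler('z',-2.8,degrees=True).as_matrix()
for z in (.006,.046): print([(proj(K,T,g+Rz@[sx*.007,sy*.012,z])*1.4).round(0).tolist() for sx,sy in [(-1,-1),(-1,1),(1,1),(1,-1)]])
```

```text
[ 0.5107 -0.3348  0.1236] [[-0.999, 0.041, -0.004], [0.041, 0.999, 0.003], [0.004, 0.003, -1.0]]
[[354.0, 296.0], [398.0, 296.0], [397.0, 320.0], [354.0, 320.0]]
[[348.0, 324.0], [400.0, 324.0], [400.0, 352.0], [349.0, 351.0]]
```

View pics/w5b.png

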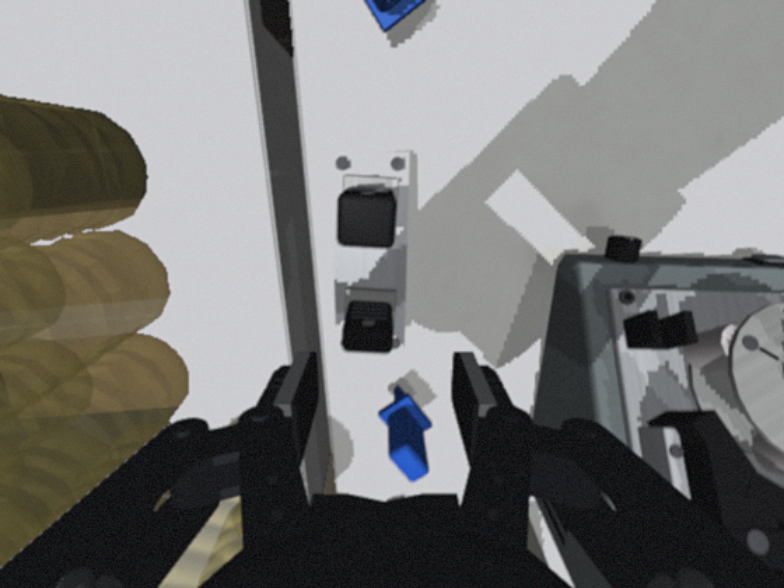

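Request:
{"fn": "send_rows", "kwargs": {
  "steps": [
    [0,-0.0015,0.03,0,0],
    [0,-0.0015,0.055,0,0],
    [0,-0.0015,0.066,0,0],
    [0,-0.0015,0.066,0,0],
    [0,-0.0015,0.066,0,-1],
    [0,-0.0015,0.066,0,-1],
    [0,-0.0015,0.066,0,-1],
    [0,-0.0015,0.066,0,-1],
    [0,-0.0015,0.066,0,-1]
  ],
  "squeeze": 30
}}

```text
time: 9.5
eef_pos: [0.5126, -0.3406, 0.0621]
tcp_rot: [0.022, 1.0, -0.002, 0.002]
contact_force: [0.4, -0.2, 5.4]
opening: 0.273
finger_force: 34.0
```

Request:
{"fn": "send_rows", "kwargs": {
  "steps": [
    [0,0,-0.03,0,-1],
    [0,0,-0.08,0,-1],
    [0,0,-0.13,0,-1],
    [0,0,-0.18,1.5,-1],
    [0,0,-0.18,1.5,-1],
    [0,0,-0.18,1.5,-1]
  ]
}}

```text
time: 10.1
eef_pos: [0.5115, -0.339, 0.2413]
tcp_rot: [0.035, 0.999, -0.001, 0.001]
contact_force: [-0.2, 0.7, -1.4]
opening: 0.278
finger_force: 33.2
```

```bash
cat > arc.py <<'E'
from fit import *
p=np.load('pump.npy'); M=Rp(p[0]); o=p[1:4]; s=ctrl.get_state()
Rt=R.from_quat(s['tcp_rot']).as_matrix(); e=s['eef_pos']; L=.061
print(e.round(4),'yaw off',np.degrees(np.arctan2(Rt[0,1],Rt[1,1])).round(2),s['contact_force'].round(1),s['opening'],s['finger_force'])
for al,D,tx in [(35,-40,45),(35,-6,45),(35,-1,45),(35,4,44),(32,6,41.5),(28,8,41.5),(24,10,41.5),(20,12,41.5),(16,16,41.7),(12,20,41.9),(8,24,42.1),(4,26,42.3),(0,27,42.5),(0,28,42.5),(-2,28.5,42.5)]:
    a=np.radians(al); P=np.array([tx/1e3+L*np.sin(a),0,.034-D/1e3+L*np.cos(a)])
    w=o+M@P-[0,0,.011]; print(al,D,w.round(4),'tool',(Rt.T@(w-e)*1e3).round(1))
E
python3 arc.py
```

```text
[ 0.5115 -0.339   0.2413] yaw off 3.96 [-0.2  0.7 -1.4] 0.2777850621691868 33.2357794046402
35 -40 [ 0.5463 -0.1498  0.2089] tool [-21.6 191.3  32. ]
35 -6 [ 0.5658 -0.1511  0.1811] tool [-41.  191.3  59.9]
35 -1 [ 0.5686 -0.1513  0.177 ] tool [-43.9 191.3  64. ]
35 4 [ 0.5707 -0.1515  0.1723] tool [-45.9 191.3  68.7]
32 6 [ 0.5666 -0.1512  0.1692] tool [-41.8 191.3  71.8]
28 8 [ 0.5635 -0.151   0.1672] tool [-38.7 191.3  73.8]
24 10 [ 0.5605 -0.1508  0.1649] tool [-35.7 191.3  76.1]
20 12 [ 0.5575 -0.1505  0.1623] tool [-32.7 191.4  78.7]
16 16 [ 0.5559 -0.1504  0.1579] tool [-31.  191.4  83.1]
12 20 [ 0.5543 -0.1503  0.1532] tool [-29.5 191.4  87.8]
8 24 [ 0.5529 -0.1502  0.1482] tool [-28.1 191.4  92.8]
4 26 [ 0.5505 -0.1501  0.1446] tool [-25.7 191.4  96.3]
0 27 [ 0.5477 -0.1499  0.1416] tool [-22.8 191.4  99.4]
0 28 [ 0.5483 -0.1499  0.1408] tool [-23.4 191.4 100.2]
-2 28.5 [ 0.5468 -0.1498  0.1391] tool [-22.  191.4 101.8]
```

Request:
{"fn": "send_rows", "kwargs": {
  "steps": [
    [-0.011,0.05,0,0,-1],
    [-0.016,0.1,0.01,0,-1],
    [-0.02,0.15,0.02,0,-1],
    [-0.022,0.191,0.032,0,-1],
    [-0.035,0.191,0.045,0,-1],
    [-0.041,0.191,0.06,0,-1],
    [-0.041,0.191,0.06,0,-1],
    [-0.041,0.191,0.06,0,-1]
  ]
}}

```text
time: 10.9
eef_pos: [0.5642, -0.1517, 0.1776]
tcp_rot: [0.035, 0.999, 0.0, -0.002]
contact_force: [-0.3, 0.2, -0.1]
opening: 0.273
finger_force: 33.1
```

```bash
python3 arc.py | head -8
python3 - <<'E'
from fit import *
K,T=cam('wrist'); I=ctrl.read_camera('wrist')[:,:,::-1]; cv2.imwrite('pics/w6.png',I); np.save('w6.npy',T)
p=np.load('pump.npy'); M=Rp(p[0]); o=p[1:4]
q=lambda a:((proj(K,T,o+M@np.array(a))-[170,150])*3.5).round(0).tolist()
print('bed corners',q([.051,.013,.034]),q([.051,-.013,.034]),'mouth',q([.04,0,.034]),'arrow',q([.0632,0,.034]))
e=ctrl.get_state()['eef_pos']; Rt=R.from_quat(ctrl.get_state()['tcp_rot']).as_matrix()
print('tip exp',[((proj(K,T,e+Rt@[sx*.0015,sy*.009,.050])-[170,150])*3.5).round(0).tolist() for sx,sy in [(1,-1),(1,1),(-1,1),(-1,-1)]])
cv2.imwrite('pics/w6c.png',cv2.resize(I[150:320,170:390],None,fx=3.5,fy=3.5,interpolation=cv2.INTER_CUBIC))
E
```

```text
[ 0.5642 -0.1517  0.1776] yaw off 4.03 [-0.3  0.2 -0.1] 0.2727282018968759 33.11908006668091
35 -40 [ 0.5463 -0.1498  0.2089] tool [ 18.1   0.7 -31.3]
35 -6 [ 0.5658 -0.1511  0.1811] tool [-1.5  0.6 -3.5]
35 -1 [ 0.5686 -0.1513  0.177 ] tool [-4.4  0.6  0.6]
35 4 [ 0.5707 -0.1515  0.1723] tool [-6.5  0.6  5.2]
32 6 [ 0.5666 -0.1512  0.1692] tool [-2.4  0.6  8.4]
28 8 [ 0.5635 -0.151   0.1672] tool [ 0.7  0.6 10.4]
24 10 [ 0.5605 -0.1508  0.1649] tool [ 3.8  0.6 12.7]
bed corners [435.0, 341.0] [304.0, 341.0] mouth [370.0, 287.0] arrow [370.0, 404.0]
tip exp [[319.0, 288.0], [411.0, 288.0], [411.0, 302.0], [319.0, 302.0]]
```

View pics/w6c.png

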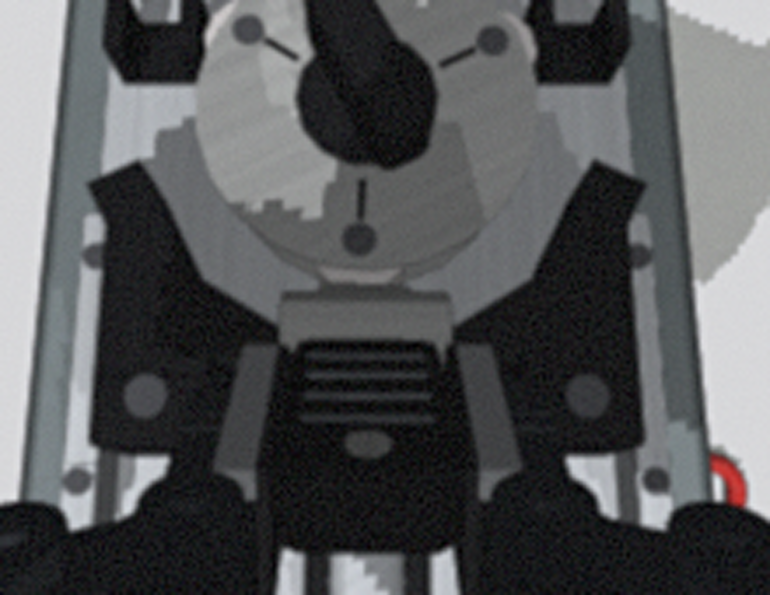

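Run:
```python
from fit import *
K=cam('wrist')[0]; c=ctrl.calibration('wrist'); C=np.linalg.inv(np.array(c['tool_from_camera']))
def pj(P):
    q=C@np.append(P,1); u=K@[q[0],-q[1],-q[2]]; return ((u[:2]/u[2]-[170,150])*3.5).round(0).tolist()
for z in (.016,.022): print(z,[pj([sx*.012,sy*.014,z]) for sx,sy in [(1,-1),(1,1),(-1,1),(-1,-1)]])
for z in (-.024,.016): print('handle',z,[pj([sx*.007,sy*.012,z]) for sx,sy in [(1,-1),(1,1),(-1,1),(-1,-1)]])
print('tip',[pj([sx*.0015,sy*.009,.05]) for sx,sy in [(1,-1),(1,1)]])
for i in range(3):
    ctrl.read_camera('top'); s=ctrl.get_state(); print(s['time'],s['eef_pos'].round(4),s['contact_force'].round(2))
```

```text
0.016 [[280.0, 304.0], [453.0, 304.0], [450.0, 435.0], [283.0, 435.0]]
0.022 [[283.0, 289.0], [451.0, 289.0], [447.0, 417.0], [286.0, 417.0]]
handle -0.024 [[271.0, 470.0], [462.0, 470.0], [459.0, 564.0], [274.0, 564.0]]
handle 0.016 [[293.0, 332.0], [440.0, 332.0], [438.0, 409.0], [295.0, 409.0]]
tip [[321.0, 283.0], [412.0, 283.0]]
11.0 [ 0.565  -0.1522  0.1794] [-0.12 -0.9  -1.28]
11.05 [ 0.5652 -0.1522  0.1799] [-0.47 -0.82 -0.03]
11.1 [ 0.5653 -0.1521  0.1801] [ 0.63 -0.66 -0.84]
```

Request:
{"fn": "send_rows", "kwargs": {
  "steps": [
    [-0.0015,0.001,0.002,0,-1],
    [-0.003,0.001,0.004,0,-1],
    [-0.004,0.001,0.0065,0,-1],
    [-0.005,0.001,0.009,0,-1],
    [-0.005,0.001,0.009,0,-1],
    [-0.005,0.001,0.009,0,-1]
  ],
  "squeeze": 25
}}

```text
time: 11.7
eef_pos: [0.5702, -0.1505, 0.1701]
tcp_rot: [0.035, 0.999, -0.0, -0.0]
contact_force: [-0.7, 0.4, -1.7]
opening: 0.273
finger_force: 33.2
```

Request:
{"fn": "send_rows", "kwargs": {
  "steps": [
    [0.002,0,0.0015,0,-1],
    [0.004,0,0.003,0,-1],
    [0.0055,0,0.004,0,-1],
    [0.007,0,0.005,0,-1],
    [0.0085,0,0.006,0,-1],
    [0.01,0,0.0075,0,-1],
    [0.01,0,0.0075,0,-1]
  ],
  "squeeze": 20
}}

```text
time: 12.4
eef_pos: [0.5634, -0.151, 0.1663]
tcp_rot: [0.035, 0.999, -0.002, 0.005]
contact_force: [5.1, -0.3, 4.9]
opening: 0.27
finger_force: 33.8
```

Request:
{"fn": "send_rows", "kwargs": {
  "steps": [
    [0.0015,0,0.0015,0,-1],
    [0.003,0,0.003,0,-1],
    [0.004,0,0.005,0,-1],
    [0.005,0,0.007,0,-1],
    [0.005,0,0.007,0,-1],
    [0.005,0,0.007,0,-1]
  ]
}}

```text
time: 13.0
eef_pos: [0.5574, -0.1506, 0.1582]
tcp_rot: [0.035, 0.999, -0.002, 0.003]
contact_force: [4.6, -0.7, 6.7]
opening: 0.274
finger_force: 34.7
```

Run:
```python
from fit import *
s=ctrl.get_state();print(s['eef_pos'].round(4),s['contact_force'].round(1),s['finger_force'])
K,T=cam('wrist'); I=ctrl.read_camera('wrist')[:,:,::-1]; cv2.imwrite('pics/w7.png',I); np.save('w7.npy',T)
c=I[150:320,170:390]; g=cv2.cvtColor(c,cv2.COLOR_BGR2GRAY)
# gauge silhouette: print column profile at collar centre, in x3.5 crop units
for u in (95,105,115): print([(round(v*3.5),int(g[v,u])) for v in range(60,160,3)])
```

```text
[ 0.5574 -0.1506  0.1582] [ 4.6 -0.7  6.7] 34.735702872276306
[(210, 13), (220, 90), (231, 96), (242, 93), (252, 89), (262, 98), (273, 94), (284, 92), (294, 94), (304, 94), (315, 91), (326, 94), (336, 94), (346, 72), (357, 106), (368, 107), (378, 110), (388, 29), (399, 31), (410, 29), (420, 23), (430, 34), (441, 18), (452, 21), (462, 17), (472, 22), (483, 26), (494, 32), (504, 28), (514, 18), (525, 13), (536, 25), (546, 16), (556, 30)]
[(210, 19), (220, 29), (231, 95), (242, 91), (252, 94), (262, 97), (273, 98), (284, 96), (294, 60), (304, 52), (315, 52), (326, 93), (336, 89), (346, 69), (357, 107), (368, 107), (378, 111), (388, 23), (399, 23), (410, 25), (420, 24), (430, 41), (441, 51), (452, 22), (462, 25), (472, 36), (483, 23), (494, 21), (504, 32), (514, 31), (525, 31), (536, 6), (546, 16), (556, 54)]
[(210, 29), (220, 26), (231, 93), (242, 93), (252, 95), (262, 94), (273, 94), (284, 94), (294, 93), (304, 94), (315, 93), (326, 96), (336, 79), (346, 61), (357, 109), (368, 110), (378, 113), (388, 29), (399, 33), (410, 18), (420, 25), (430, 36), (441, 20), (452, 11), (462, 18), (472, 21), (483, 25), (494, 23), (504, 28), (514, 25), (525, 28), (536, 11), (546, 27), (556, 34)]
```

```bash
cat > beta.py <<'E'
from fit import *
K=cam('wrist')[0]; C=np.linalg.inv(np.array(ctrl.calibration('wrist')['tool_from_camera']))
def pj(P):
    q=C@np.append(P,1); u=K@[q[0],-q[1],-q[2]]; return ((u[:2]/u[2]-[170,150])*3.5)
for b in range(0,50,5):
    a=np.radians(b); ax=np.array([-np.sin(a),0,np.cos(a)]); n=np.array([np.cos(a),0,np.sin(a)]); P0=np.array([0,0,-.011])
    print(b,'collar bot',pj(P0+ax*.033+n*.012)[1].round(),'collar top',pj(P0+ax*.027+n*.012)[1].round(),'handle bot',pj(P0+ax*.027+n*.007)[1].round())
E
python3 beta.py; python3 arc.py|tail -8
```

```text
0 collar bot 289.0 collar top 304.0 handle bot 332.0
5 collar bot 303.0 collar top 315.0 handle bot 344.0
10 collar bot 318.0 collar top 327.0 handle bot 357.0
15 collar bot 333.0 collar top 340.0 handle bot 370.0
20 collar bot 349.0 collar top 353.0 handle bot 383.0
25 collar bot 365.0 collar top 367.0 handle bot 397.0
30 collar bot 382.0 collar top 381.0 handle bot 411.0
35 collar bot 400.0 collar top 396.0 handle bot 426.0
40 collar bot 417.0 collar top 411.0 handle bot 441.0
45 collar bot 435.0 collar top 426.0 handle bot 456.0
20 12 [ 0.5575 -0.1505  0.1623] tool [-0.1  0.1 -4.1]
16 16 [ 0.5559 -0.1504  0.1579] tool [1.6 0.1 0.3]
12 20 [ 0.5543 -0.1503  0.1532] tool [3.1 0.1 5. ]
8 24 [ 0.5529 -0.1502  0.1482] tool [4.6 0.1 9.9]
4 26 [ 0.5505 -0.1501  0.1446] tool [ 7.   0.2 13.5]
0 27 [ 0.5477 -0.1499  0.1416] tool [ 9.8  0.2 16.5]
0 28 [ 0.5483 -0.1499  0.1408] tool [ 9.3  0.2 17.3]
-2 28.5 [ 0.5468 -0.1498  0.1391] tool [10.7  0.2 19. ]
```

Request:
{"fn": "send_rows", "kwargs": {
  "steps": [
    [0.0005,0,0.002,0,-1],
    [0.001,0,0.004,0,-1],
    [0.002,0,0.0065,0,-1],
    [0.003,0,0.0085,0,-1],
    [0.004,0,0.0105,0,-1],
    [0.005,0,0.012,0,-1],
    [0.0065,0,0.0135,0,-1],
    [0.0065,0,0.0135,0,-1]
  ]
}}

```text
time: 13.85
eef_pos: [0.5497, -0.1498, 0.1451]
tcp_rot: [0.034, 0.999, -0.001, 0.001]
contact_force: [0.3, -0.1, 10.2]
opening: 0.275
finger_force: 37.0
```

```bash
cat > prof.py <<'E'
from fit import *
import sys
s=ctrl.get_state();print(s['eef_pos'].round(4),s['contact_force'].round(1),s['finger_force'].round(1))
I=ctrl.read_camera('wrist')[:,:,::-1]; cv2.imwrite('pics/%s.png'%sys.argv[1],I)
g=cv2.cvtColor(I[150:320,170:390],cv2.COLOR_BGR2GRAY)
m=np.median(g[:,92:122],axis=1); print([(round(v*3.5),int(m[v])) for v in range(84,132)])
E
python3 prof.py w8; python3 arc.py|tail -4
```

```text
4 26 [ 0.5505 -0.1501  0.1446] tool [-0.9 -0.2  0.5]
0 27 [ 0.5477 -0.1499  0.1416] tool [ 1.9 -0.2  3.5]
0 28 [ 0.5483 -0.1499  0.1408] tool [ 1.4 -0.2  4.4]
-2 28.5 [ 0.5468 -0.1498  0.1391] tool [ 2.8 -0.2  6. ]Traceback (most recent call last):
  File "prof.py", line 3, in <module>
    s=ctrl.get_state();print(s['eef_pos'].round(4),s['contact_force'].round(1),s['finger_force'].round(1))
                                                                               ^^^^^^^^^^^^^^^^^^^^^^^
AttributeError: 'float' object has no attribute 'round'
```

```bash
sed -i "s/,s\['finger_force'\].round(1)//" prof.py; python3 prof.py w8
```

```text
[ 0.5497 -0.1498  0.1451] [ 0.3 -0.1 10.2]
[(294, 89), (298, 93), (301, 93), (304, 94), (308, 94), (312, 94), (315, 93), (318, 93), (322, 94), (326, 93), (329, 93), (332, 95), (336, 94), (340, 94), (343, 94), (346, 95), (350, 94), (354, 95), (357, 95), (360, 94), (364, 93), (368, 93), (371, 92), (374, 92), (378, 93), (382, 92), (385, 93), (388, 92), (392, 88), (396, 77), (399, 89), (402, 100), (406, 101), (410, 100), (413, 103), (416, 104), (420, 106), (424, 103), (427, 85), (430, 69), (434, 59), (438, 34), (441, 17), (444, 15), (448, 19), (452, 20), (455, 21), (458, 21)]
```

Request:
{"fn": "send_rows", "kwargs": {
  "steps": [
    [-0.0003,0,0.0008,0,-1],
    [-0.0006,0,0.0016,0,-1],
    [-0.001,0,0.0025,0,-1],
    [-0.0015,0,0.0033,0,-1],
    [-0.0015,0,0.0033,0,-1]
  ]
}}

```text
time: 14.4
eef_pos: [0.5491, -0.1498, 0.1437]
tcp_rot: [0.034, 0.999, -0.001, -0.003]
contact_force: [-12.0, 1.9, 22.9]
opening: 0.277
finger_force: 39.1
```

```bash
python3 prof.py w9|cut -c1-2000; python3 arc.py|tail -3
```

```text
[ 0.5491 -0.1498  0.1437] [-12.    1.9  22.9]
[(294, 28), (298, 53), (301, 88), (304, 93), (308, 93), (312, 92), (315, 93), (318, 93), (322, 93), (326, 92), (329, 93), (332, 93), (336, 94), (340, 93), (343, 94), (346, 94), (350, 95), (354, 93), (357, 94), (360, 94), (364, 94), (368, 94), (371, 93), (374, 92), (378, 91), (382, 92), (385, 92), (388, 90), (392, 91), (396, 89), (399, 77), (402, 84), (406, 97), (410, 98), (413, 98), (416, 100), (420, 102), (424, 103), (427, 101), (430, 83), (434, 55), (438, 25), (441, 16), (444, 19), (448, 20), (452, 18), (455, 21), (458, 21)]
0 27 [ 0.5477 -0.1499  0.1416] tool [ 1.4 -0.1  2.1]
0 28 [ 0.5483 -0.1499  0.1408] tool [ 0.8 -0.1  2.9]
-2 28.5 [ 0.5468 -0.1498  0.1391] tool [ 2.3 -0.1  4.6]
```

Request:
{"fn": "send_rows", "kwargs": {
  "steps": [
    [0,0,0,0,-0.1],
    [0,0,0,0,-0.1],
    [0,0,0,0,0],
    [0,0,0,0,0],
    [0,0,-0.03,0,0],
    [0,0,-0.06,0,0],
    [0,0,-0.09,0,0],
    [0,0,-0.09,0,0],
    [0,0,-0.09,0,0]
  ]
}}

```text
time: 15.35
eef_pos: [0.5503, -0.1491, 0.229]
tcp_rot: [0.035, 0.999, -0.0, -0.0]
contact_force: [-0.2, 0.9, -0.1]
opening: 0.502
finger_force: 0.0
```

```bash
cat > gz.py <<'E'
from fit import *
import sys
K,T=cam('wrist'); I=ctrl.read_camera('wrist')[:,:,::-1]; cv2.imwrite('pics/%s.png'%sys.argv[1],I); np.save('%s.npy'%sys.argv[1],T)
p=np.load('pump.npy'); M=Rp(p[0]); o=p[1:4]; pp=lambda a:proj(K,T,o+M@np.array(a))
print('tcp',ctrl.get_state()['eef_pos'].round(4))
print('pred handle top (square, x=43)',[pp([.043+sx*.007,sy*.012,.080]).round(0).tolist() for sx,sy in [(-1,-1),(-1,1),(1,1),(1,-1)]])
print('pred collar top',[pp([.043+sx*.012,sy*.014,.040]).round(0).tolist() for sx,sy in [(-1,-1),(-1,1),(1,1),(1,-1)]])
c=pp([.043,0,.06]); x0,y0=int(c[0]-70),int(c[1]-50); print('crop',x0,y0)
cv2.imwrite('pics/%sc.png'%sys.argv[1],cv2.resize(I[y0:y0+110,x0:x0+140],None,fx=5,fy=5,interpolation=cv2.INTER_CUBIC))
E
python3 gz.py w10
```

```text
tcp [ 0.5497 -0.1488  0.2276]
pred handle top (square, x=43) [[257.0, 204.0], [290.0, 204.0], [290.0, 222.0], [257.0, 222.0]]
pred collar top [[258.0, 212.0], [290.0, 212.0], [290.0, 239.0], [257.0, 239.0]]
crop 203 169
```

View pics/w10c.png

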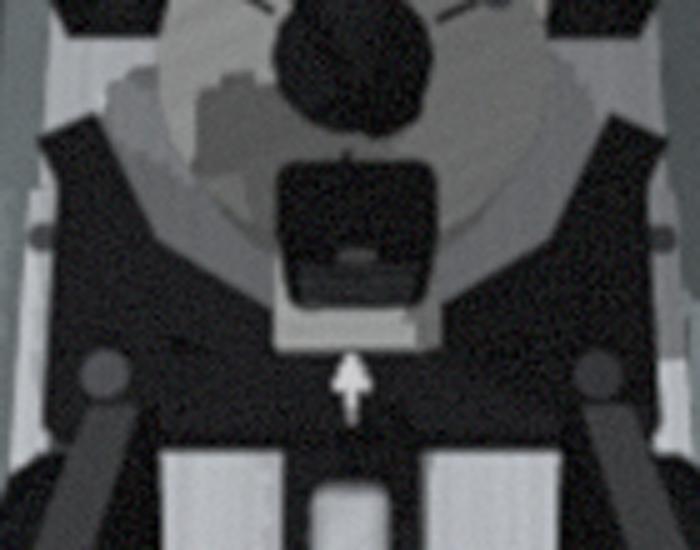

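Run:
```python
from fit import *
p=np.load('pump.npy'); M=Rp(p[0]); o=p[1:4]; s=ctrl.get_state(); Rt=R.from_quat(s['tcp_rot']).as_matrix()
w=o+M@[.092,0,.050]-[0,0,.011]; print(s['time'],s['eef_pos'].round(4),w.round(4),(Rt.T@(w-s['eef_pos'])*1e3).round(1),'slide dir tool',(Rt.T@-M[:,0]).round(3))
```

```text
15.4 [ 0.5497 -0.1488  0.2276] [ 0.5985 -0.1534  0.1552] [-49.1  -1.2  72.3] slide dir tool [0.818 0.001 0.576]
```

Request:
{"fn": "send_rows", "kwargs": {
  "steps": [
    [-0.049,-0.001,0,0,-0.2],
    [-0.049,-0.001,0,0,-0.2],
    [-0.049,-0.001,0.03,0,-0.2],
    [-0.049,-0.001,0.055,0,-0.2],
    [-0.049,-0.001,0.072,0,-0.2],
    [-0.049,-0.001,0.072,0,-0.2],
    [-0.049,-0.001,0.072,0,-1],
    [-0.049,-0.001,0.072,0,-1],
    [-0.049,-0.001,0.072,0,-1],
    [-0.049,-0.001,0.072,0,-1],
    [-0.049,-0.001,0.072,0,-1]
  ],
  "squeeze": 25
}}

```text
time: 16.5
eef_pos: [0.5997, -0.1541, 0.1583]
tcp_rot: [0.035, 0.999, -0.001, 0.001]
contact_force: [0.2, -2.1, 2.2]
opening: 0.134
finger_force: 30.3
```

Request:
{"fn": "send_rows", "kwargs": {
  "steps": [
    [0.001,0,0.0007,0,-1],
    [0.002,0,0.0014,0,-1],
    [0.003,0,0.0021,0,-1],
    [0.004,0,0.0028,0,-1],
    [0.004,0,0.0028,0,-1],
    [0.004,0,0.0028,0,-1]
  ]
}}

```text
time: 17.1
eef_pos: [0.5979, -0.154, 0.157]
tcp_rot: [0.035, 0.999, -0.001, 0.004]
contact_force: [5.2, -2.1, 4.7]
opening: 0.133
finger_force: 31.0
```

Request:
{"fn": "send_rows", "kwargs": {
  "steps": [
    [0.001,0,0.0007,0,-1],
    [0.002,0,0.0014,0,-1],
    [0.003,0,0.0021,0,-1],
    [0.003,0,0.0021,0,-1],
    [0.003,0,0.0021,0,-1]
  ]
}}

```text
time: 17.6
eef_pos: [0.5978, -0.1541, 0.157]
tcp_rot: [0.035, 0.999, -0.002, 0.008]
contact_force: [10.6, -0.9, 7.4]
opening: 0.133
finger_force: 31.3
```

```bash
cat > chk.py <<'E'
from fit import *
import sys
p=np.load('pump.npy'); M=Rp(p[0]); o=p[1:4]; K=cam('wrist')[0]
def rect(I,T,z,s=.25):  # px = s mm; x_p -20..110 rows, y_p -40..40 cols
    C=np.array([[-.02,-.04,z],[-.02,.04,z],[.11,.04,z],[.11,-.04,z]]); w,h=int(80/s),int(130/s)
    src=np.float32([proj(K,T,o+M@c) for c in C]); return cv2.cvtColor(cv2.warpPerspective(I,cv2.getPerspectiveTransform(src,np.float32([[0,0],[w,0],[w,h],[0,h]])),(w,h)),cv2.COLOR_BGR2GRAY)
def report(n):
    I=cv2.imread(f'pics/{n}.png'); T=np.load(n+'.npy'); s=.25
    G=rect(I,T,.034); k,l,st,ce=cv2.connectedComponentsWithStats((G>130).astype(np.uint8))
    for i in range(1,k):
        x,y=ce[i][1]*s-20,ce[i][0]*s-40
        if abs(y)<16 and 35<x<110 and st[i,4]>40: print(n,'bright x %.1f y %.1f'%(x,y),'box x %.1f..%.1f y %.1f..%.1f'%(st[i,1]*s-20,(st[i,1]+st[i,3])*s-20,st[i,0]*s-40,(st[i,0]+st[i,2])*s-40))
    G=rect(I,T,.080); m=np.median(G[:,int(36/s):int(44/s)],axis=1); print(n,'z=80 profile x:val',[(r*s-20,int(m[r])) for r in range(int(40/s),int(85/s),4)])
if __name__=='__main__':
    if len(sys.argv)>1:
        n=sys.argv[1]; np.save(n+'.npy',cam('wrist')[1]); cv2.imwrite(f'pics/{n}.png',ctrl.read_camera('wrist')[:,:,::-1]); report(n)
    report('w10')
E
python3 chk.py w11
```

```text
w11 bright x 44.5 y -13.7 box x 39.0..49.8 y -14.8..-12.5
w11 bright x 45.7 y 13.1 box x 44.2..47.0 y 11.8..14.2
w11 bright x 57.0 y -0.9 box x 54.0..63.5 y -3.5..2.0
w11 bright x 104.9 y -0.8 box x 100.0..110.0 y -7.2..6.0
w11 z=80 profile x:val [(20.0, 33), (21.0, 33), (22.0, 34), (23.0, 30), (24.0, 30), (25.0, 28), (26.0, 28), (27.0, 26), (28.0, 25), (29.0, 25), (30.0, 23), (31.0, 21), (32.0, 20), (33.0, 23), (34.0, 21), (35.0, 23), (36.0, 24), (37.0, 25), (38.0, 27), (39.0, 24), (40.0, 25), (41.0, 22), (42.0, 24), (43.0, 25), (44.0, 21), (45.0, 28), (46.0, 26), (47.0, 24), (48.0, 24), (49.0, 21), (50.0, 66), (51.0, 75), (52.0, 36), (53.0, 58), (54.0, 24), (55.0, 48), (56.0, 26), (57.0, 65), (58.0, 28), (59.0, 56), (60.0, 66), (61.0, 128), (62.0, 123), (63.0, 124), (64.0, 120)]
w10 bright x 49.2 y -2.9 box x 38.8..53.0 y -14.0..10.5
w10 bright x 58.4 y -0.8 box x 54.0..64.0 y -3.8..2.5
w10 bright x 91.4 y 1.3 box x 71.0..108.8 y -34.5..36.2
w10 bright x 87.8 y -1.0 box x 77.5..98.2 y -6.8..5.0
w10 z=80 profile x:val [(20.0, 23), (21.0, 20), (22.0, 17), (23.0, 19), (24.0, 17), (25.0, 14), (26.0, 18), (27.0, 16), (28.0, 17), (29.0, 38), (30.0, 78), (31.0, 86), (32.0, 86), (33.0, 76), (34.0, 39), (35.0, 17), (36.0, 19), (37.0, 16), (38.0, 16), (39.0, 19), (40.0, 21), (41.0, 18), (42.0, 18), (43.0, 22), (44.0, 20), (45.0, 18), (46.0, 20), (47.0, 29), (48.0, 54), (49.0, 46), (50.0, 36), (51.0, 32), (52.0, 38), (53.0, 37), (54.0, 38), (55.0, 36), (56.0, 83), (57.0, 144), (58.0, 152), (59.0, 149), (60.0, 153), (61.0, 155), (62.0, 105), (63.0, 45), (64.0, 59)]
```

Request:
{"fn": "send_rows", "kwargs": {
  "steps": [
    [0,0,0,0,-1],
    [0,0,0,0,-1],
    [0,0,0,0,-1]
  ]
}}

```text
time: 17.95
eef_pos: [0.5978, -0.1541, 0.157]
tcp_rot: [0.035, 0.999, -0.002, 0.008]
contact_force: [9.8, -1.1, 6.9]
opening: 0.133
finger_force: 31.3
```

Run:
```python
from fit import *
p=np.load('pump.npy'); M=Rp(p[0]); o=p[1:4]; K=cam('wrist')[0]; s=ctrl.get_state()
Rt=R.from_quat(s['tcp_rot']).as_matrix(); print(s['eef_pos'].round(4),Rt.round(3).tolist(),s['contact_force'].round(1),s['wrist_torque'].round(2))
print('grasp in pump',(M.T@(s['eef_pos']+Rt@[0,0,-.011]-o)*1e3).round(1),'tip',[(M.T@(s['eef_pos']+Rt@[sx*.011,sy*.006,.008]-o)*1e3).round(1).tolist() for sx,sy in [(1,1),(-1,1)]])
# compare bed screws (dark grey dots on black bed) in w1,w10,w11 through plane z=34 : bed screws near x~60,y=+-43
Kt,Tt=cam('top')
for n in ['w1','w10','w11']:
    I=cv2.imread(f'pics/{n}.png'); T=np.load(n+'.npy'); q=.25
    C=np.array([[.04,-.06,.034],[.04,.06,.034],[.09,.06,.034],[.09,-.06,.034]]); w,h=480,200
    src=np.float32([proj(K,T,o+M@c) for c in C]); G=cv2.cvtColor(cv2.warpPerspective(I,cv2.getPerspectiveTransform(src,np.float32([[0,0],[w,0],[w,h],[0,h]])),(w,h)),cv2.COLOR_BGR2GRAY)
    G=cv2.GaussianBlur(G,(9,9),0); k,l,st,ce=cv2.connectedComponentsWithStats(((G>42)&(G<100)).astype(np.uint8))
    print(n,[((ce[i][1]*q+40).round(1),(ce[i][0]*q-60).round(1),int(st[i,4])) for i in range(1,k) if 150<st[i,4]<1500])
    rear=[next((r*q+40 for r in range(60,199) if G[r,c]>110),None) for c in (120,140,340,360)]; print(' rear edge',rear)
```

```text
[ 0.5978 -0.1541  0.157 ] [[-0.997, 0.07, 0.016], [0.07, 0.998, -0.005], [-0.017, -0.003, -1.0]] [ 9.8 -1.1  6.9] [-0.03 -1.42  0.04]
grasp in pump [92.3 -0.7 51.9] tip [[72.6, 5.3, 42.3], [90.8, 5.3, 29.9]]
w1 [(np.float64(63.3), np.float64(-0.6), 588), (np.float64(61.2), np.float64(-43.1), 1016), (np.float64(61.5), np.float64(42.1), 1019), (np.float64(77.1), np.float64(-57.6), 251), (np.float64(77.2), np.float64(54.3), 314)]
 rear edge [72.5, 72.75, 72.5, 72.75]
w10 [(np.float64(57.5), np.float64(41.9), 734), (np.float64(76.6), np.float64(-21.6), 816), (np.float64(76.4), np.float64(21.4), 984), (np.float64(80.7), np.float64(-1.1), 738)]
 rear edge [71.0, 71.0, 70.75, 71.0]
w11 [(np.float64(44.7), np.float64(1.0), 1062), (np.float64(47.9), np.float64(58.6), 644), (np.float64(41.7), np.float64(1.7), 412), (np.float64(55.4), np.float64(-44.1), 1120), (np.float64(55.4), np.float64(42.4), 939), (np.float64(60.0), np.float64(58.5), 175), (np.float64(77.8), np.float64(-55.1), 220)]
 rear edge [70.75, 70.75, 70.5, 70.5]
```

Request:
{"fn": "send_rows", "kwargs": {
  "steps": [
    [0,0,0,0,-0.2],
    [0,0,0,0,-0.2],
    [0,0,0,0,-0.2],
    [0.0,0,-0.03,0,-0.2],
    [0.02,0,-0.07,0,-0.2],
    [0.045,0,-0.085,0,-0.2],
    [0.045,0,-0.085,0,-0.2],
    [0.045,0,-0.085,0,-0.2],
    [0.045,0,-0.085,0,-0.2]
  ]
}}

```text
time: 18.85
eef_pos: [0.5468, -0.1495, 0.235]
tcp_rot: [0.035, 0.999, 0.0, -0.002]
contact_force: [0.4, -0.0, -0.4]
opening: 0.4
finger_force: 0.0
```

Run:
```python
from fit import *
p=np.load('pump.npy'); M=Rp(p[0]); o=p[1:4]
s=ctrl.get_state(); print(s['eef_pos'].round(4),s['contact_force'].round(1))
K,T=cam('wrist'); I=ctrl.read_camera('wrist')[:,:,::-1]; cv2.imwrite('pics/w12.png',I); np.save('w12.npy',T)
def rc(n,z,x0,x1,y0,y1,q=.25):
    I=cv2.imread(f'pics/{n}.png'); T=np.load(n+'.npy'); w,h=int((y1-y0)/q),int((x1-x0)/q)
    src=np.float32([proj(K,T,o+M@np.array([a,b,z])/1e3) for a,b in [(x0,y0),(x0,y1),(x1,y1),(x1,y0)]])
    return cv2.GaussianBlur(cv2.cvtColor(cv2.warpPerspective(I,cv2.getPerspectiveTransform(src,np.float32([[0,0],[w,0],[w,h],[0,h]])),(w,h)),cv2.COLOR_BGR2GRAY),(5,5),0)
for n in ['w10','w12']:
    G=rc(n,34,40,90,-60,60); k,l,st,ce=cv2.connectedComponentsWithStats(((G>42)&(G<100)).astype(np.uint8))
    print(n,'bed dots',[((ce[i][1]*.25+40).round(1),(ce[i][0]*.25-60).round(1),int(st[i,4])) for i in range(1,k) if 150<st[i,4]<1500])
    G=rc(n,34,50,75,-6,6); k,l,st,ce=cv2.connectedComponentsWithStats((G>110).astype(np.uint8)); print(' arrow',[((ce[i][1]*.25+50).round(1),st[i,:4].tolist(),int(st[i,4])) for i in range(1,k) if st[i,4]>60])
    G=rc(n,80,20,70,-4,4); print(' handle z80',[(20+r*.25,int(np.median(G[r]))) for r in range(40,160,3)])
    G=rc(n,80,36,44,-25,25); m=np.median(G,axis=0); print(' handle y',[(-25+c*.25,int(m[c])) for c in range(30,170,6)])
```

```text
[ 0.5468 -0.1495  0.235 ] [ 0.4 -0.  -0.4]
w10 bed dots [(np.float64(57.6), np.float64(-43.6), 1068), (np.float64(57.5), np.float64(42.0), 745), (np.float64(76.3), np.float64(21.5), 893), (np.float64(76.4), np.float64(-22.1), 739), (np.float64(80.8), np.float64(-1.1), 714)]
 arrow [(np.float64(55.1), [0, 0, 48, 60], 1246)]
 handle z80 [(30.0, 76), (30.75, 85), (31.5, 86), (32.25, 84), (33.0, 74), (33.75, 49), (34.5, 24), (35.25, 17), (36.0, 19), (36.75, 18), (37.5, 16), (38.25, 18), (39.0, 19), (39.75, 20), (40.5, 21), (41.25, 19), (42.0, 18), (42.75, 19), (43.5, 22), (44.25, 21), (45.0, 18), (45.75, 18), (46.5, 24), (47.25, 36), (48.0, 52), (48.75, 51), (49.5, 40), (50.25, 35), (51.0, 32), (51.75, 35), (52.5, 38), (53.25, 38), (54.0, 37), (54.75, 35), (55.5, 55), (56.25, 103), (57.0, 143), (57.75, 152), (58.5, 150), (59.25, 150)]
 handle y [(-17.5, 100), (-16.0, 91), (-14.5, 86), (-13.0, 86), (-11.5, 47), (-10.0, 17), (-8.5, 19), (-7.0, 19), (-5.5, 19), (-4.0, 21), (-2.5, 20), (-1.0, 20), (0.5, 18), (2.0, 18), (3.5, 19), (5.0, 19), (6.5, 19), (8.0, 18), (9.5, 19), (11.0, 20), (12.5,
[... 531 characters left out ...]
6.0, 48), (36.75, 24), (37.5, 18), (38.25, 18), (39.0, 18), (39.75, 18), (40.5, 19), (41.25, 20), (42.0, 18), (42.75, 18), (43.5, 20), (44.25, 22), (45.0, 20), (45.75, 20), (46.5, 20), (47.25, 19), (48.0, 18), (48.75, 21), (49.5, 30), (50.25, 46), (51.0, 48), (51.75, 37), (52.5, 39), (53.25, 36), (54.0, 35), (54.75, 36), (55.5, 47), (56.25, 68), (57.0, 97), (57.75, 143), (58.5, 155), (59.25, 153)]
 handle y [(-17.5, 93), (-16.0, 90), (-14.5, 86), (-13.0, 87), (-11.5, 44), (-10.0, 19), (-8.5, 19), (-7.0, 20), (-5.5, 19), (-4.0, 18), (-2.5, 20), (-1.0, 19), (0.5, 18), (2.0, 16), (3.5, 18), (5.0, 21), (6.5, 18), (8.0, 19), (9.5, 18), (11.0, 20), (12.5, 89), (14.0, 103), (15.5, 101), (17.0, 99)]
```

Run:
```python
from fit import *
p=np.load('pump.npy'); M=Rp(p[0]); o=p[1:4]; K=cam('wrist')[0]
def dots(n,z,pts,dark):
    I=cv2.imread(f'pics/{n}.png'); T=np.load(n+'.npy'); out=[]
    for x,y in pts:
        r=6;q=.1; src=np.float32([proj(K,T,o+M@np.array([a,b,z])/1e3) for a,b in [(x-r,y-r),(x-r,y+r),(x+r,y+r),(x+r,y-r)]])
        G=cv2.GaussianBlur(cv2.cvtColor(cv2.warpPerspective(I,cv2.getPerspectiveTransform(src,np.float32([[0,0],[120,0],[120,120],[0,120]])),(120,120)),cv2.COLOR_BGR2GRAY),(9,9),0).astype(float)
        b=np.median(np.r_[G[:8].ravel(),G[-8:].ravel(),G[:,:8].ravel(),G[:,-8:].ravel()]); w=np.clip((b-G) if dark else (G-b),12,None)-12
        yy,xx=np.mgrid[:120,:120]; out.append(((x-r+(w*yy).sum()/w.sum()*q).round(2),(y-r+(w*xx).sum()/w.sum()*q).round(2),int(w.max())))
    return out
for n in ['w1','w10','w11','w12']:
    bx={'w1':61.3,'w10':57.5,'w11':55.5,'w12':55.8}[n]
    print(n,'plate',dots(n,1,[(p[8]*1e3,56.4),(p[8]*1e3,-56.4),(p[9]*1e3,56.4),(p[9]*1e3,-56.4)],True),'\n  bed',dots(n,34,[(bx,42),(bx,-43.4)],False),'rot',dots(n,34.5,[(-15,26),(-15,-26)],True))
```

```text
w1 plate [(np.float64(-47.07), np.float64(56.08), 63), (np.float64(-46.54), np.float64(-57.04), 58), (np.float64(102.33), np.float64(55.93), 122), (np.float64(102.29), np.float64(-57.28), 135)] 
  bed [(np.float64(61.38), np.float64(42.15), 37), (np.float64(61.21), np.float64(-43.15), 38)] rot [(np.float64(-18.62), np.float64(31.5), 43), (np.float64(-20.02), np.float64(-24.35), 3)]
w10 plate [(np.float64(-46.14), np.float64(57.52), 76), (np.float64(-46.68), np.float64(-57.87), 90), (np.float64(96.61), np.float64(60.17), 3), (np.float64(nan), np.float64(nan), 0)] 
  bed [(np.float64(58.11), np.float64(42.08), 22), (np.float64(57.59), np.float64(-43.58), 39)] rot [(np.float64(-14.54), np.float64(25.63), 44), (np.float64(-16.91), np.float64(-25.57), 62)]
w11 plate [(np.float64(-46.7), np.float64(58.08), 94), (np.float64(-47.18), np.float64(-58.32), 101), (np.float64(101.88), np.float64(62.1), 1), (np.float64(nan), np.float64(nan), 0)] 
  bed [(np.float64(55.35), np.float64(42.35), 29), (np.float64(55.34), np.float64(-44.09), 48)] rot [(np.float64(-14.95), np.float64(25.71), 82), (np.float64(-17.34), np.float64(-25.66), 108)]
w12 plate [(np.float64(-46.02), np.float64(57.46), 69), (np.float64(-46.52), np.float64(-57.76), 81), (np.float64(103.76), np.float64(52.22), 1), (np.float64(nan), np.float64(nan), 0)] 
  bed [(np.float64(56.01), np.float64(41.66), 21), (np.float64(55.84), np.float64(-43.65), 40)] rot [(np.float64(-14.25), np.float64(25.71), 43), (np.float64(-16.67), np.float64(-25.47), 65)]<stdin>:9: RuntimeWarning: invalid value encountered in scalar divide
```

```bash
python3 -c "
from plant import ctrl
print(ctrl.get_state()['contact_force'].round(1)); print(ctrl.sign_off())"
```

```text
[0.2 0.8 0.3]
the job is handed in; nothing more can be done
None
```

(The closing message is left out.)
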